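# Lock the test tweezers in their stand and hold them at the gauge gap

## Task

Swing the red keeper bar of the stand shut across the heel of the yellow test tweezers until it clicks home. Then squeeze the tweezers by their two black finger pads until the gap between the points equals the spacing of the two white lines on the gauge block under the points, and finish holding that gap steady, without letting go. Keep the tweezers seated, never pinch the points together, and leave the parts dish, red block and spare circuit board alone.

Things in the scene. Friction and masses are not known exactly. Their poses are not given: they have to be found in the camera images.
- stand: grey stand fixed on the table. Origin on the table under the front end of the tweezers' heel, x from heel to points, y left, z up. Foot plate 10 mm thick, x -65 to 155, y -48 to 48 mm (to y = 112 past x = 109). Black nest round the heel: x -56 to 6, y within 17, top z = 44 mm. Hinge post at x = -20, y = 30 mm, 50 high; catch post at x = -27, y = -30; stop pin by the catch post, to z = 60 mm.
- nest (a point): point of the stand where the centre of the seated heel belongs (stand x = -25 mm, y = 0, z = 41 mm); same axes as the stand
- gauge_bay (a point): point of the stand over the front gauge bay, under the tweezers' points (stand x = 132 mm, y = 0, z = 30 mm); same axes as the stand. The spare gauge block lies in the other bay, 75 mm farther along the stand's +y.
- keeper (a joint): angle (rad) of the red keeper bar about its upright hinge: 0 shut (bar across the heel, along the stand's -y, hard stop), positive open, to 1.5 (free end swings to the stand's -x; from above it closes counter-clockwise). Starts at 0.8 to 1.3. Light friction (0.25 N at the post), stays where left; a ball plunger resists from 0.25 to 0.12 rad (about 3 N at the post), then snaps the bar shut and keeps it so.
- keeper_post (a point): middle of the grip of the upright round black post on the keeper's free end, 60 mm from the hinge axis, 84.5 mm above the table. Post 12 mm in diameter, from the bar's top (z = 57 mm) up to z = 101.5 mm. The bar is 14 mm wide.
- keeper_hinge (a point): point on the keeper's hinge axis, at the same height as keeper_post (stand x = -20 mm, y = 30 mm)
- tweezers: yellow plastic heel of the tweezers (49 x 22 x 16 mm, loose in the nest with about 0.5 mm play each side, the whole tweezers about 95 g); origin at the front end of its underside, x towards the points, y to the left, z up; underside 33 mm above the table
- tweezers_heel (a point): centre of the heel; axes as tweezers
- tweezer_left: left (+y) sprung arm of the tweezers, yellow with a steel point, 131 mm long, 10 mm high, 5 mm wide; origin on its hinge at the front end of the heel, 5 mm left of the tweezers' middle and 41 mm above the table. It rests splayed outwards by 0.1 rad and springs back when let go.
- tweezer_right: right (-y) arm, mirror image of the left one, origin 5 mm right of the tweezers' middle
- point_left (a point): steel point of the left arm, 131 mm from its hinge, 41 mm above the table. The gap is the distance from point_left to point_right: 36 mm when free.
- point_right (a point): steel point of the right arm
- pad_left (a point): axis and mid-height of the upright round black finger pad outside the left arm, 90 mm from its hinge, 41 mm above the table: 12 mm thick, 18 mm high. Width over the outsides of both pads in mm = 32 + 0.69 x (gap - 10): 50 free, 40.3 at gap 22, 33.4 at gap 12. It takes about 3 N a side at gap 22, 5 N at gap 12. Free below and outside the pads down to z = 10 mm.
- pad_right (a point): the same on the right arm
- narrow_lines (a point): middle of the top of the blue gauge block (28 x 56 x 20 mm, fixed, top 30 mm above the table), half-way between its two white lines, which run along the stand's x, 12 mm apart. Blue or orange may lie in the front bay under the points; only the block lying there counts.
- wide_lines (a point): the same on the orange gauge block; its white lines lie 22 mm apart
- screw_dish: grey round parts dish, 112 mm across, 22 mm high, to the left of the stand; leave alone. Origin: centre of its underside
- magnetizer: red block 21 x 34 x 18 mm to the right of the stand; leave alone. Origin: centre of its underside
- spare_board: small green circuit board 34 x 62 x 8 mm to the right of the stand; leave alone. Origin: centre of its underside
There are look-alikes about, which are no part of the job. What is shaped like the tweezers but green is not meant.

How it is judged (in metres and radians):
On the way, in this order (a step that is already met when the one before it is completed fails the run):
1. the keeper bar is swung shut into its detent (value of joint keeper below 0.06 rad), for 0.2 s.
2. with the keeper shut, the fingers squeeze both arms so that the gap matches the lines on the gauge block under the points (value of joint keeper below 0.06 rad and ((horizontal distance between narrow_lines and gauge_bay below 0.03 m and distance between point_left and point_right between 0.0095 and 0.0145 m) or (horizontal distance between wide_lines and gauge_bay below 0.03 m and distance between point_left and point_right between 0.0195 and 0.0245 m)) and contact force between the fingers and tweezer_left above 0.5 N and contact force between the fingers and tweezer_right above 0.5 N), for 0.5 s.
At the end, for the whole second after the job is handed in: For the last second: keeper under 0.06 rad; fingers press both tweezer arms (over 0.5 N each), arms still (under 0.15 rad/s); gap within 2.5 mm of the line spacing of the block in the front bay (blue 12 mm, orange 22 mm); heel within 6 mm of its place in the nest (all of step 2 and distance between tweezers_heel and nest below 0.006 m and angular speed of each of tweezer_left, tweezer_right below 0.15 rad/s); the arm keeps its last pose, push and grip.
It fails at once if the points of the tweezers are pinched together (gap under 5 mm) (distance between point_left and point_right below 0.005 m).
It fails at once if the tweezers are pulled out of the nest (heel more than 15 mm from its place) (distance between tweezers_heel and nest above 0.015 m).
It fails at once if the parts dish is pushed away (more than 25 mm) (distance of screw_dish from where it was at the start of the episode above 0.025 m).
It fails at once if the red magnetizer block is pushed away (more than 25 mm) (distance of magnetizer from where it was at the start of the episode above 0.025 m).
It fails at once if the spare circuit board is pushed away (more than 25 mm) (distance of spare_board from where it was at the start of the episode above 0.025 m).
It also fails if it takes over 45 s, if anything falls off the work surface, if the arm or the gripper's body presses on something with over 40 N, if the wrist force passes 120 N, or if a joint passes its speed limit or range.

## Robot

A 6-joint arm with a two-finger parallel gripper is mounted at the origin on a cart in front of the work surface, level with it; the furniture and walls round the work are solid. World frame = base frame: x ahead of the robot, y to its left, z up, the work surface at z = 0. Lengths are in m, angles in degrees, forces in N, time in s.
With the tool pointing down it reaches from about 0.4 to 0.825 m from the base axis. Payload 7 kg.
Tool frame: the origin (TCP) lies on the front face of the gripper's body, between the roots of the fingers; the fingertips stand 66 mm ahead of it and the grasp point (between the pads) lies 47 mm ahead of it; z points along the fingers, y is the line along which they close (so a half turn about z gives the same grasp; the last joint's range is limited). The gripper opens to 88 mm and grips with 3 to 60 N. Pads are 19 mm wide; open, the fingers measure 130 mm over their backs; the gripper's body (78 mm by 193 mm) begins 47 mm behind the grasp point.
Start: joints at [81.48, 20.546, 0.682, 0, -70.136, -16.507], TCP at [0.286, 0.612, 0.292] pointing down, gripper open.
Joint ranges: [-176.03, 176.03], [-82.01, 121.73], [-58.28, 71.71], [-173.87, 95.51], [-174.79, -0.11], [-173.66, 173.66]. Speed limits (degrees/s): [136.94, 136.94, 172.46, 180, 180, 180].

## Interface

Orientations are given as [roll, pitch, yaw] about the fixed x, y, z axes, in that order (R = Rz(yaw) Ry(pitch) Rx(roll)).
In Python, from plant import ctrl gives the robot as it stands.
- The arm moves only by the tool send_rows, never from a script. Its argument "deltas" is a list of rows, each a list of 2 entries, a list of its own where there are three numbers: the shift along the tool's x, y, z each as a share of 800 mm, from -1 to 1, then the turn about the tool's z as a share of 90 degrees, from -1 to 1. A call has exactly 5 rows; each row is the pose to reach, as a shift and turn from the pose commanded when the call began, along the tool's axes at that moment; what a row does not reach only later rows make up. A row lasts 1/12 s, in which the tool goes at most 41.7 mm and 7.16 degrees, less where a joint would pass 70% of its speed; a pose out of reach is approached as far as the arm can. A call with a number of a shift or a turn outside -1 to 1 is refused whole. A call with a gripper value outside its range is refused whole. "gripper" is the opening, from 0 (shut) to 1 (fully open), set as the call begins (left out, the last holds). The fingers move at their own pace and stop on an object; the grip force is fixed at half the most. Time passes only in rows, so rows that repeat a pose let the fingers close, or fill a call up. It gives the time, the measured TCP pose, the force, the opening and the grip force at its end, in the units of the state.
- ctrl.get_obs(): the state, without advancing time (a new reading comes with each control period).
- ctrl.snapshot(name): name is "side" or "top" or "wrist"; returns a dict with "color" (420x560x3 uint8, red, green, blue), "vertical_fov" (degrees; the focal length in pixels is half the picture's height over the tangent of half this angle, whatever the lens; pixels are square), "cx", "cy" (the principal point, pixels), "rvec" (rotation vector, rad) and "tvec" (3), from world to camera coordinates, as OpenCV has them. Camera axes: x right, y down, z forward; pixel columns grow to the right and rows downward; lengths in m; the calibration is good to about 2 mm. A picture is of the moment at which its call begins. There is no depth.
- ctrl.close_job(): hands the job in; it is judged then, once.
Trained networks look in a picture, given as the dict that the camera call returned (one of the last four; its "shot" number tells which), for a name from the list of things; names that differ only in an ending like _2 or _b are one class to them, and where a whole thing is asked for, a point or a joint stands for the part that bears it (a point fixed in the world has none). Each returns a list of dicts, best first, with "conf" (0 to 1); they miss things now and then, are a little off and sometimes report something else, mostly with a low value. They report only what shows in the picture. A call takes as long as a camera call. They do not tell look-alikes from the thing itself.
- ctrl.boxes_of(picture, thing): "xy" ([column, row] as shares, 0 to 1, of the picture: columns of its width, rows of its height, amid what is visible of it).
- ctrl.cut_out(picture, thing): "pixels" (420x560 bool, what is visible of it) and "xy" ([column, row] as shares, 0 to 1, of the picture: columns of its width, rows of its height, amid what is visible of it).
The state is a dict: "clock": time; "joint_pos": joint angles; "qvel": joint speeds; "tau": joint torques, N m; "tool_pos": TCP position; "orientation": TCP orientation; "force": force on the tool from outside, world axes, zero at the start; "moment": the same for the moment, N m; "opening": finger opening in m; "gripper_force": force on a finger pad.
Only numpy, scipy, OpenCV 4.12 (cv2) and the standard library are available. Lean on these libraries where they do the work, as an engineer would, in place of code of your own. Each camera call takes 0.05 s, during which the arm holds its last target. There are 200 camera calls.

## Working session

There is one attempt and no reset: what is moved stays moved. The work goes in short steps, Python scripts to look and compute and a tool call to move; the robot and the scene stay as the last step left them, time stands still between calls to the robot, and variables do not carry over. Pictures are saved under pics/ and viewed, at most 10 in all, crops included, and the job is handed in when it is done.

Besides the shell and the picture viewer there is one more tool, called by a JSON object that holds its "fn" and its "kwargs". send_rows: Moves the arm, as the interface text tells. Shift numbers are shares of 800 mm and turn numbers shares of 90 degrees, none past 1 either way. Its arguments: {"type":"object","properties":{"deltas":{"type":"array","items":{"type":"array"}},"gripper":{"type":"number"}},"required":["deltas"]}

```bash
mkdir -p pics
cat > h.py <<'E'
import numpy as np,cv2
from plant import ctrl
def K(s):
    f=210/np.tan(np.radians(s["vertical_fov"])/2); return np.array([[f,0,s["cx"]],[0,f,s["cy"]],[0,0,1]])
def ray(s,px):
    R=cv2.Rodrigues(np.array(s["rvec"],float))[0]; t=np.array(s["tvec"],float).ravel()
    d=R.T@np.linalg.solve(K(s),[px[0],px[1],1]); return -R.T@t,d/np.linalg.norm(d)
def atz(s,px,z):
    o,d=ray(s,px); return o+d*(z-o[2])/d[2]
def tri(rs):
    A=0;b=0
    for o,d in rs:
        P=np.eye(3)-np.outer(d,d);A=A+P;b=b+P@o
    return np.linalg.solve(A,b)
def proj(s,p):
    return cv2.projectPoints(np.array(p,float).reshape(-1,1,3),np.array(s["rvec"],float),np.array(s["tvec"],float),K(s),None)[0].reshape(-1,2)
def save(s,n): cv2.imwrite(f"pics/{n}.png",s["color"][:,:,::-1])
E
python3 - <<'E'
from h import *
S={}
for n in("top","side"):
    s=S[n]=ctrl.snapshot(n);save(s,n+"0")
    print(n,s["vertical_fov"],ray(s,(280,210)))
    for t in["keeper_post","keeper_hinge","tweezers","point_left","point_right","pad_left","pad_right","narrow_lines","wide_lines","stand","spare_board","magnetizer","screw_dish"]:
        print(t,[(np.round(np.array(d["xy"])*[560,420],1).tolist(),round(d["conf"],2)) for d in ctrl.boxes_of(s,t)][:4])
print(ctrl.get_obs())
a=np.hstack([S["top"]["color"],S["side"]["color"]])
E
```

```text
top 49.30169412130094 (array([0.41302668, 0.00196597, 0.90652563]), array([ 0.16353402,  0.00369405, -0.98653078]))
keeper_post [([249.3, 256.3], 0.9)]
keeper_hinge [([252.0, 256.2], 0.76)]
tweezers [([353.7, 294.5], 0.84), ([358.2, 145.3], 0.66), ([249.9, 232.2], 0.59)]
point_left [([375.8, 102.3], 0.67), ([352.5, 322.6], 0.48), ([239.8, 204.2], 0.47)]
point_right [([247.5, 195.5], 0.68), ([335.4, 314.2], 0.57), ([388.2, 115.2], 0.48)]
pad_left [([374.1, 102.3], 0.7), ([305.2, 220.2], 0.7), ([237.8, 197.5], 0.65), ([354.1, 320.1], 0.65)]
pad_right [([387.9, 113.8], 0.58), ([254.9, 201.2], 0.56), ([247.9, 256.8], 0.33)]
narrow_lines [([238.1, 168.5], 0.76)]
wide_lines [([198.0, 179.3], 0.66)]
stand [([247.5, 219.9], 0.73)]
spare_board [([297.1, 169.2], 0.77)]
magnetizer [([305.5, 219.1], 0.67)]
screw_dish [([193.0, 245.4], 0.74)]
side 51.897587667537245 (array([ 0.41134587, -0.67347961,  0.57245355]), array([ 0.19151963,  0.80143765, -0.56658444]))
keeper_post [([216.9, 217.3], 0.67), ([251.5, 230.7], 0.57)]
keeper_hinge [([216.8, 214.4], 0.64), ([266.3, 215.4], 0.56)]
tweezers [([26
[... 682 characters left out ...]
h [([226.1, 198.3], 0.84)]
{'clock': 1.4, 'joint_pos': array([ 8.14805454e+01,  2.05452294e+01,  6.82894639e-01, -2.90437386e-04,
       -7.01363260e+01, -1.65042636e+01]), 'qvel': array([-0.04835293, -0.00337378,  0.09502875, -0.03880841, -0.01317678,
       -0.0094335 ]), 'tau': array([ 1.96559463e-04, -5.82381785e+01,  2.93298966e+01,  7.00249493e+00,
        1.24561027e-02, -2.75504743e-05]), 'tool_pos': array([0.28555545, 0.6116027 , 0.29218022]), 'orientation': array([-1.79998794e+02,  6.42364982e-04, -2.50238169e+01]), 'force': array([ 0.82316853, -0.3638519 , -0.43326028]), 'moment': array([ 0.01567469, -0.00066607,  0.0552959 ]), 'gripper_force': 0.0, 'opening': 0.08760809736657689}
```

Run:
```python
import cv2
t=cv2.imread("pics/top0.png")[130:310,170:410];cv2.imwrite("pics/topc.png",cv2.resize(t,None,fx=3.3,fy=3.3,interpolation=cv2.INTER_CUBIC))
s=cv2.imread("pics/side0.png")[160:300,190:370];cv2.imwrite("pics/sidec.png",cv2.resize(s,None,fx=4.2,fy=4.2,interpolation=cv2.INTER_CUBIC))
```

```text
(no output)
```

View pics/topc.png

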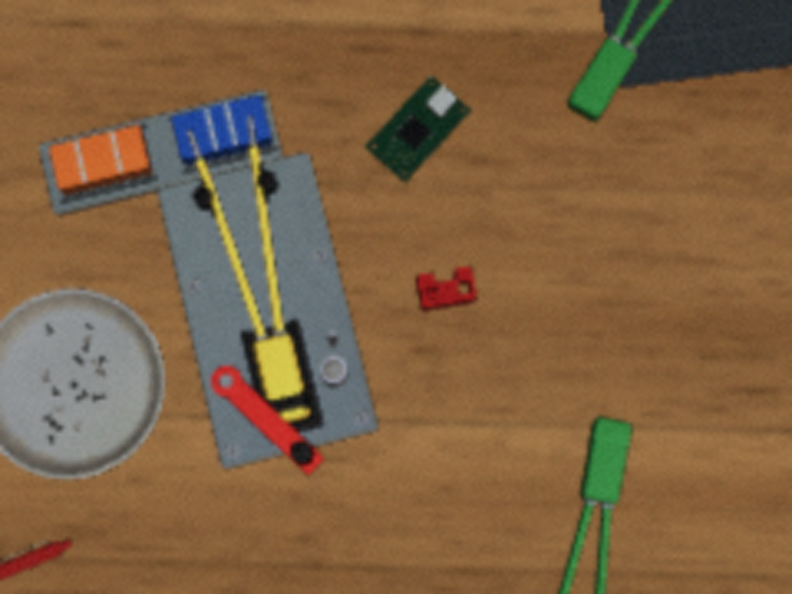

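View pics/sidec.png

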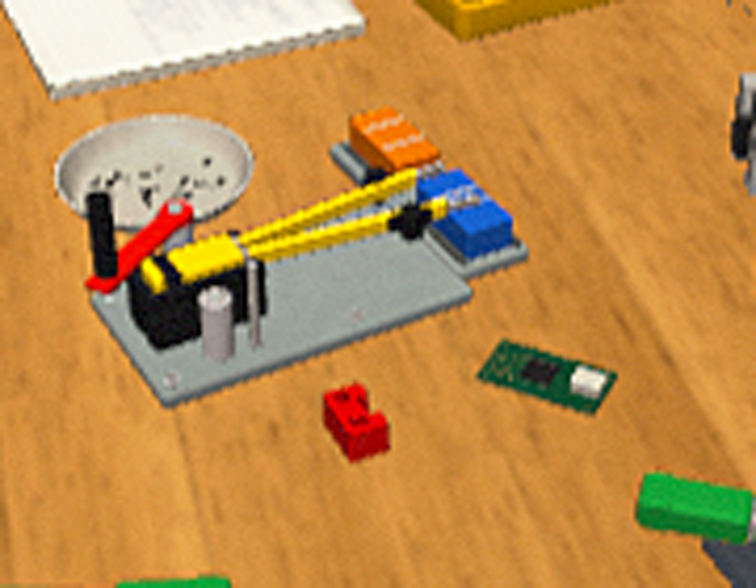

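```bash
cat > fit.py <<'E'
from h import *
from scipy.optimize import least_squares
S={n:ctrl.snapshot(n) for n in("top","side")}
T=[((226,380),(-20,30,57)),((376,430),(-65,-48,10)),((223,467),(-65,48,10)),((204,196),None),
((172,118),(146,28,30)),((268,95),(146,-28,30)),((272,143),(118,-28,30)),((180,162),(118,28,30)),
((51,146),(146,103,30)),((142,124),(146,47,30)),((149,170),(118,47,30)),((62,190),(118,103,30)),
((192,133),(130.3,18,41)),((252,120),(130.3,-18,41))]
D=[((176,208),(-20,30,57)),((168,403),(-65,-48,10)),((456,247),(118,-28,30)),((512,217),(146,-28,30)),((437,158),(118,47,30)),((387,108),(146,103,30)),((351,118),(118,103,30)),((527,253),(155,-48,10))]
ob=[]
for L,n,sc,o in((T,"top",3.3,(170,130)),(D,"side",4.2,(190,160))):
    for px,m in L:
        if m: ob.append((n,np.array(px)/sc+o,np.array(m)/1000))
def w(p,m):
    c,s=np.cos(p[3]),np.sin(p[3]); return np.array([p[0]+c*m[0]-s*m[1],p[1]+s*m[0]+c*m[1],p[2]+m[2]])
f=lambda p:np.concatenate([proj(S[n],w(p,m))[0]-u for n,u,m in ob])
r=least_squares(f,[.5,.05,0,.25],loss="soft_l1",x_scale=[.1,.1,.1,.1])
print(r.x,np.degrees(r.x[3]))
for (n,u,m),e in zip(ob,f(r.x).reshape(-1,2)):print(n,m,e.round(1))
p=r.x
a=tri([ray(S["top"],np.array((302,452))/3.3+(170,130)),ray(S["side"],np.array((99,196))/4.2+(190,160))])
h=w(p,(-.02,.03,.0845));print("post",a,"hinge",h,"r",np.linalg.norm((a-h)[:2]))
d=(a-h)[:2];phi=np.arctan2(d[1],d[0])-p[3];print("keeper",(-np.pi/2-phi))
for k,m in dict(padmid=(.0895,0,.041),nest=(-.025,0,.041),gauge=(.132,0,.03)).items():print(k,w(p,m))
o=ctrl.get_obs();print(o["tool_pos"],o["orientation"],o["clock"])
for t in ("point_left","point_right","pad_left","pad_right"):
  pass
E
python3 fit.py
```

```text
[ 5.11822500e-01  5.63563462e-02 -2.63317469e-05  2.66889756e-01] 15.291656599809057
top [-0.02   0.03   0.057] [0.3 0.7]
top [-0.065 -0.048  0.01 ] [1.2 0.4]
top [-0.065  0.048  0.01 ] [-0.5  1.2]
top [0.146 0.028 0.03 ] [-0.1 -0.6]
top [ 0.146 -0.028  0.03 ] [-1.6 -0.2]
top [ 0.118 -0.028  0.03 ] [ 0.5 -1.4]
top [0.118 0.028 0.03 ] [ 0.6 -0.5]
top [0.146 0.103 0.03 ] [-0.6 -0.2]
top [0.146 0.047 0.03 ] [-0.4 -0.1]
top [0.118 0.047 0.03 ] [ 0.6 -0.6]
top [0.118 0.103 0.03 ] [-1.  0.]
top [0.1303 0.018  0.041 ] [-0.1 -0.2]
top [ 0.1303 -0.018   0.041 ] [-0.2 -0.6]
side [-0.02   0.03   0.057] [-1.1  0.9]
side [-0.065 -0.048  0.01 ] [-2.4 -0.7]
side [ 0.118 -0.028  0.03 ] [ 2.2 -2.9]
side [ 0.146 -0.028  0.03 ] [-0.2  0.6]
side [0.118 0.047 0.03 ] [-10.2   1.9]
side [0.146 0.103 0.03 ] [ 0.3 -0.3]
side [0.118 0.103 0.03 ] [-1.3  0.4]
side [ 0.155 -0.048  0.01 ] [4.3 2.9]
post [0.4461037  0.03473336 0.10249574] hinge [0.48461861 0.08001957 0.08447367] r 0.05944945871907982
keeper 0.9716609762118495
padmid [0.59815383 0.07996041 0.04097367]
nest [0.4877076  0.04976303 0.04097367]
gauge [0.63914915 0.09116905 0.02997367]
[0.28553952 0.61160867 0.29213724] [ 1.79996925e+02 -2.04444668e-03 -2.50243593e+01] 1.5
```

```bash
cat > go.py <<'E'
import numpy as np
P=np.array([.5118,.05636]);Y=15.29
H=np.array([.4846,.0800])
def rows(start,wps):
    "start (x,y,z,yaw); wps list -> rows in tool frame of start"
    x=np.array(start[:3]);a=np.radians(start[3])
    R=np.array([[np.cos(a),np.sin(a),0],[np.sin(a),-np.cos(a),0],[0,0,-1]])
    return [[(R.T@(np.array(w[:3])-x)/.8).round(4).tolist(),round(-((w[3]-start[3]+180)%360-180)/90,4)] for w in wps]
def arc(k,lead,z):
    "k deg, lead mm ahead along closing tangent"
    r=np.radians(Y-90-k);t=r+np.pi/2
    p=H+.06*np.array([np.cos(r),np.sin(r)])+lead/1000*np.array([np.cos(t),np.sin(t)])
    return (p[0],p[1],z,Y-90-k)
def st(p,z,yaw):
    a=np.radians(Y);c,s=np.cos(a),np.sin(a);p=np.array(p)/1000
    return (P[0]+c*p[0]-s*p[1],P[1]+s*p[0]+c*p[1],z,yaw)
E
python3 - <<'E'
from go import *
s=np.array((.2856,.6116,.2922,-25.02));A=np.array(arc(55.7,0,.2));print(A)
w=[s+(A-s)*f for f in(0,1/3,2/3,1)]
for i in range(3):print(rows(w[i],[w[i+1]]))
print(rows(A,[arc(55.7,0,.141)]))
E
```

```text
[ 4.45704832e-01  3.43144893e-02  2.00000000e-01 -1.30410000e+02]
[[[0.1622, 0.1897, 0.0384], np.float64(0.3903)]]
[[[0.2418, 0.0619, 0.0384], np.float64(0.3903)]]
[[[0.2334, -0.0886, 0.0384], np.float64(0.3903)]]
[[[0.0, 0.0, 0.0738], np.float64(-0.0)]]
```

{"fn": "send_rows", "kwargs": {"deltas": [[[0.1622,0.1897,0.0384],0.3903],[[0.1622,0.1897,0.0384],0.3903],[[0.1622,0.1897,0.0384],0.3903],[[0.1622,0.1897,0.0384],0.3903],[[0.1622,0.1897,0.0384],0.3903]], "gripper": 0.5}}

```text
clock: 1.92
tool_pos: [0.3391, 0.4166, 0.2611]
orientation: [180.0, -0.0, -60.5]
force: [0.7, -0.4, 0.7]
opening: 0.0598
gripper_force: 0.0
```

{"fn": "send_rows", "kwargs": {"deltas": [[[0.2418,0.0619,0.0384],0.3903],[[0.2418,0.0619,0.0384],0.3903],[[0.2418,0.0619,0.0384],0.3903],[[0.2418,0.0619,0.0384],0.3903],[[0.2418,0.0619,0.0384],0.3903]]}}

```text
clock: 2.33
tool_pos: [0.3922, 0.2243, 0.2307]
orientation: [-180.0, 0.0, -95.6]
force: [0.9, 0.5, 0.4]
opening: 0.044
gripper_force: 0.0
```

{"fn": "send_rows", "kwargs": {"deltas": [[[0.2334,-0.0886,0.0384],0.3903],[[0.2334,-0.0886,0.0384],0.3903],[[0.2334,-0.0886,0.0384],0.3903],[[0.2334,-0.0886,0.0384],0.3903],[[0.2334,-0.0886,0.0384],0.3903]]}}

```text
clock: 2.75
tool_pos: [0.4457, 0.032, 0.2001]
orientation: [-180.0, 0.0, -130.8]
force: [0.4, -0.0, -0.7]
opening: 0.0439
gripper_force: 0.0
```

Run:
```python
from h import *;from go import *
o=ctrl.get_obs();print(o["tool_pos"],o["orientation"],o["clock"],o["opening"])
s=(*o["tool_pos"],o["orientation"][2]);print(rows(s,[arc(55.7,0,.2),arc(55.7,0,.141)]))
```

```text
[0.44571294 0.03202734 0.2000784 ] [-1.79978219e+02  4.66993880e-02 -1.30769355e+02] 2.75 0.0439133754036858
[[[-0.0022, 0.0019, 0.0001], np.float64(-0.004)], [[-0.0022, 0.0019, 0.0738], np.float64(-0.004)]]
```

{"fn": "send_rows", "kwargs": {"deltas": [[[0,0,0.0738],0],[[0,0,0.0738],0],[[0,0,0.0738],0],[[0,0,0.0738],0],[[0,0,0.0738],0]]}}

```text
clock: 3.17
tool_pos: [0.4465, 0.0349, 0.1422]
orientation: [-179.9, 0.1, -130.3]
force: [0.2, 0.5, 0.2]
opening: 0.0438
gripper_force: 0.0
```

Run:
```python
from h import *;from go import *
s=ctrl.snapshot("wrist");save(s,"w1")
o=ctrl.get_obs();print(o["tool_pos"],o["orientation"],o["clock"],o["opening"],o["force"])
c=arc(55.7,0,.141);print(c)
a=[arc(55.7-k,l,.141) for k,l in((2,5),(8,7),(14,7),(21,7),(28,7))]
b=[arc(55.7-k,7,.141) for k in(33,38,43,48,51)]
print(rows(c,a));print(rows(a[-1],b))
```

```text
[0.44662574 0.03519379 0.14244665] [-1.79931742e+02  1.21691723e-01 -1.30325760e+02] 3.2167 0.04359214978423705 [-0.56136363  0.54001182 -0.20807404]
(np.float64(0.4457048317180305), np.float64(0.03431448933942761), 0.141, -130.41000000000003)
[[[-0.0003, -0.0089, 0.0], -0.0222], [[-0.0019, -0.0191, 0.0], -0.0889], [[-0.0043, -0.0266, 0.0], -0.1556], [[-0.0081, -0.035, 0.0], -0.2333], [[-0.0129, -0.0429, 0.0], -0.3111]]
[[[-0.001, -0.0065, 0.0], -0.0556], [[-0.0027, -0.0129, 0.0], -0.1111], [[-0.0048, -0.0191, 0.0], -0.1667], [[-0.0075, -0.0251, 0.0], -0.2222], [[-0.0094, -0.0286, 0.0], -0.2556]]
```

View pics/w1.png

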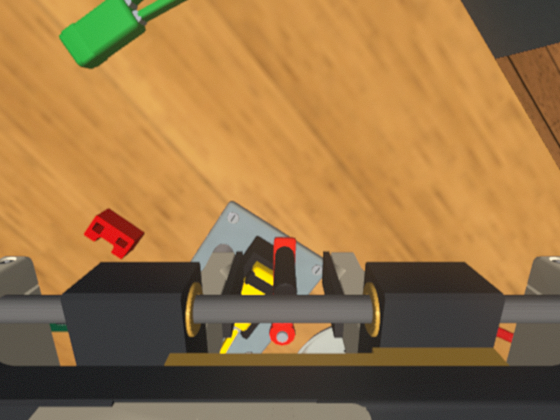

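The wrist view shows the black post (≈285,265) centred between the fingers (≈235 and 345), with the red bar running down to its hinge (≈283,335). I'll narrow the gap and sweep.

{"fn": "send_rows", "kwargs": {"deltas": [[[-0.0003,-0.0089,0.0],-0.0222],[[-0.0019,-0.0191,0.0],-0.0889],[[-0.0043,-0.0266,0.0],-0.1556],[[-0.0081,-0.035,0.0],-0.2333],[[-0.0129,-0.0429,0.0],-0.3111]], "gripper": 0.3}}

```text
clock: 3.63
tool_pos: [0.4793, 0.0206, 0.1426]
orientation: [-179.9, 0.1, -102.0]
force: [0.1, -0.5, -0.7]
opening: 0.0267
gripper_force: 0.3
```

{"fn": "send_rows", "kwargs": {"deltas": [[[-0.001,-0.0065,0.0],-0.0556],[[-0.0027,-0.0129,0.0],-0.1111],[[-0.0048,-0.0191,0.0],-0.1667],[[-0.0075,-0.0251,0.0],-0.2222],[[-0.0094,-0.0286,0.0],-0.2556]]}}

```text
clock: 4.05
tool_pos: [0.5028, 0.023, 0.1424]
orientation: [-179.9, 0.0, -79.1]
force: [-2.7, -1.4, 1.0]
opening: 0.0263
gripper_force: 1.2
```

Run:
```python
from h import *;from go import *
o=ctrl.get_obs();print(o["tool_pos"],o["orientation"],o["clock"],o["opening"],o["force"])
print(arc(4.7,7,.141))
s=ctrl.snapshot("side");c=s["color"][160:300,190:370,::-1];cv2.imwrite("pics/s2.png",cv2.resize(c,None,fx=4.2,fy=4.2,interpolation=cv2.INTER_CUBIC))
print(rows(arc(4.7,7,.141),[arc(k,7,.141) for k in(3.5,2.3,1,0.5,0)]))
```

```text
[0.50277248 0.02304738 0.14244616] [-1.79944770e+02  8.16875311e-03 -7.90508096e+01] 4.05 0.026349050103420462 [-2.74265896 -1.41240305  1.02676109]
(np.float64(0.5025075596720252), np.float64(0.022308412167865783), 0.141, -79.41000000000001)
[[[-0.0002, -0.0016, 0.0], -0.0133], [[-0.0004, -0.0031, 0.0], -0.0267], [[-0.0007, -0.0048, 0.0], -0.0411], [[-0.0008, -0.0055, 0.0], -0.0467], [[-0.001, -0.0061, 0.0], -0.0522]]
```

View pics/s2.png

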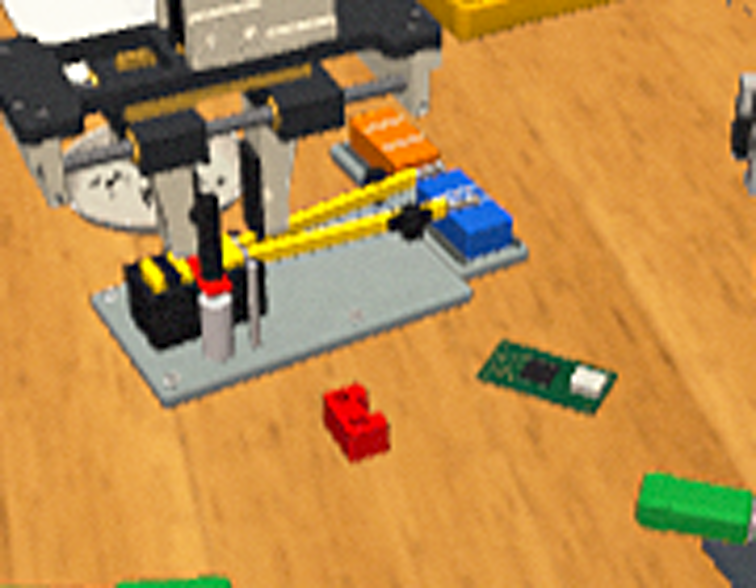

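The side view shows the post (≈208,240) almost over the catch post (≈217,300), with 3 N resistance, so it is in the detent. I'll push on.

{"fn": "send_rows", "kwargs": {"deltas": [[[-0.0002,-0.0016,0.0],-0.0133],[[-0.0004,-0.0031,0.0],-0.0267],[[-0.0007,-0.0048,0.0],-0.0411],[[-0.0008,-0.0055,0.0],-0.0467],[[-0.001,-0.0061,0.0],-0.0522]]}}

```text
clock: 4.52
tool_pos: [0.5073, 0.0242, 0.1412]
orientation: [-180.0, 0.0, -74.7]
force: [-1.2, 0.5, 0.1]
opening: 0.026
gripper_force: 0.2
```

Run:
```python
from h import *;from go import *
o=ctrl.get_obs();print(o["tool_pos"],o["orientation"],o["clock"],o["opening"],o["force"])
print(arc(0,7,.141))
c=ctrl.snapshot("side")["color"][210:240,225:260,::-1];cv2.imwrite("pics/s3.png",cv2.resize(c,None,fx=14,fy=14,interpolation=cv2.INTER_CUBIC))
```

```text
[0.50726876 0.02420571 0.14121607] [-1.79967619e+02  9.59198935e-04 -7.46677987e+01] 4.5167 0.02604799910541661 [-1.1593561   0.45678034  0.07512063]
(np.float64(0.5071745061432793), np.float64(0.023969725394327727), 0.141, -74.71000000000001)
```

Run:
```python
from go import *
a=arc(0,7,.141);b=(*a[:2],.2,a[3])
e=np.array(st((89.5,0),.2,15.29));b_=np.array(b)
w=[b_+(e-b_)*f for f in(0,1/3,2/3,1)]
print(rows(a,[b]));[print(rows(w[i],[w[i+1]])) for i in range(3)];print(e,rows(e,[(*e[:2],.088,e[3])]))
```

```text
[[[0.0, 0.0, -0.0738], -0.0]]
[[[-0.0125, -0.0427, 0.0], np.float64(-0.3333)]]
[[[0.0105, -0.0432, 0.0], np.float64(-0.3333)]]
[[[0.0307, -0.0322, 0.0], np.float64(-0.3333)]]
[ 0.59813201  0.07996157  0.2        15.29      ] [[[0.0, 0.0, 0.14], np.float64(-0.0)]]
```

{"fn": "send_rows", "kwargs": {"deltas": [[[0,0,0],0],[[0,0,0],0],[[0,0,-0.0738],0],[[0,0,-0.0738],0],[[0,0,-0.0738],0]], "gripper": 0.45}}

```text
clock: 4.98
tool_pos: [0.5093, 0.0246, 0.2041]
orientation: [-179.6, -0.0, -74.7]
force: [1.0, -0.1, 0.5]
opening: 0.0392
gripper_force: 0.0
```

{"fn": "send_rows", "kwargs": {"deltas": [[[-0.0125,-0.0427,0],-0.3333],[[-0.0125,-0.0427,0],-0.3333],[[-0.0125,-0.0427,0],-0.3333],[[-0.0125,-0.0427,0],-0.3333],[[-0.0125,-0.0427,0],-0.3333]], "gripper": 0.8}}

```text
clock: 5.4
tool_pos: [0.5373, 0.0427, 0.1996]
orientation: [180.0, 0.0, -44.4]
force: [-0.7, -0.7, 0.1]
opening: 0.0666
gripper_force: 0.0
```

{"fn": "send_rows", "kwargs": {"deltas": [[[0.0105,-0.0432,0],-0.3333],[[0.0105,-0.0432,0],-0.3333],[[0.0105,-0.0432,0],-0.3333],[[0.0105,-0.0432,0],-0.3333],[[0.0105,-0.0432,0],-0.3333]]}}

```text
clock: 5.82
tool_pos: [0.5676, 0.0613, 0.1996]
orientation: [180.0, 0.0, -14.6]
force: [-0.6, 0.3, -0.3]
opening: 0.07
gripper_force: 0.0
```

{"fn": "send_rows", "kwargs": {"deltas": [[[0.0307,-0.0322,0],-0.3333],[[0.0307,-0.0322,0],-0.3333],[[0.0307,-0.0322,0],-0.3333],[[0.0307,-0.0322,0],-0.3333],[[0.0307,-0.0322,0],-0.3333]]}}

```text
clock: 6.23
tool_pos: [0.5979, 0.08, 0.1997]
orientation: [180.0, 0.0, 15.3]
force: [0.5, 0.9, 0.1]
opening: 0.0701
gripper_force: 0.0
```

Run:
```python
from h import *
o=ctrl.get_obs();print(o["tool_pos"],o["orientation"],o["clock"],o["opening"],o["force"])
s=ctrl.snapshot("side");t=ctrl.snapshot("wrist")
a=s["color"][180:280,195:335];a=cv2.resize(a,(588,420),interpolation=cv2.INTER_CUBIC)
b=cv2.resize(t["color"],(212,159))
m=np.zeros((580,588,3),np.uint8);m[:420]=a;m[420:579,:212]=b
cv2.imwrite("pics/s4.png",m[:,:,::-1]);save(t,"w4")
```

```text
[0.59790743 0.08000846 0.1997295 ] [1.79998460e+02 2.21817016e-02 1.53259741e+01] 6.2333 0.07011616998572517 [0.45209713 0.892615   0.09800484]
```

View pics/s4.png

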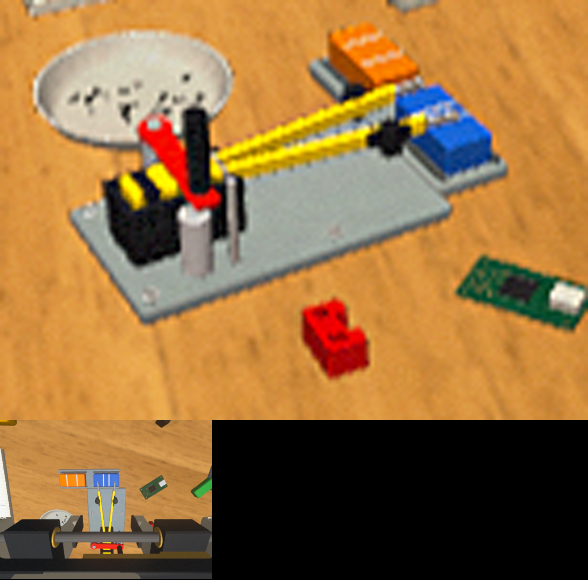

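The keeper lies across the heel, touching the stop pin. I'll check the angle numerically and overlay the predicted pads and points on the wrist picture.

Run:
```python
from h import *;from go import *
a=ctrl.snapshot("side")
for k in(0,.06,.15,.25):print(k,proj(a,(*arc(np.degrees(k),0,.1015)[:3],))[0], "seen ~241.7,206.7")
s=ctrl.snapshot("wrist");im=cv2.resize(s["color"][100:260,200:360],None,fx=3.7,fy=3.7,interpolation=cv2.INTER_CUBIC)
for x,y,z in((90,19,50),(90,-19,50),(130.3,18,41),(130.3,-18,41),(0,0,49)):
    u=proj(s,st((x,y),z/1000,0)[:3])[0];print(u);v=((u-(200,100))*3.7).astype(int)
    cv2.drawMarker(im,tuple(map(int,v)),(255,0,255),cv2.MARKER_CROSS,12,1)
cv2.imwrite("pics/w5.png",im[:,:,::-1])
for t in("pad_left","pad_right","point_left","point_right"):print(t,[(np.round(np.array(d["xy"])*[560,420],1).tolist(),round(d["conf"],2)) for d in ctrl.boxes_of(s,t)][:3])
```

```text
0 [241.52715596 206.79769473] seen ~241.7,206.7
0.06 [239.82746734 207.28398643] seen ~241.7,206.7
0.15 [237.19563102 207.91073566] seen ~241.7,206.7
0.25 [234.18204531 208.45554709] seen ~241.7,206.7
[258.67711361 215.26307707]
[305.31939524 214.97741303]
[259.26358633 164.09677274]
[304.08066084 163.81092899]
[282.6559043  309.35491689]
pad_left [([265.9, 218.1], 0.74), ([277.2, 227.9], 0.74)]
pad_right [([295.5, 218.8], 0.77), ([277.8, 227.1], 0.33)]
point_left [([266.4, 218.7], 0.97)]
point_right [([292.5, 219.9], 0.81)]
```

View pics/w5.png

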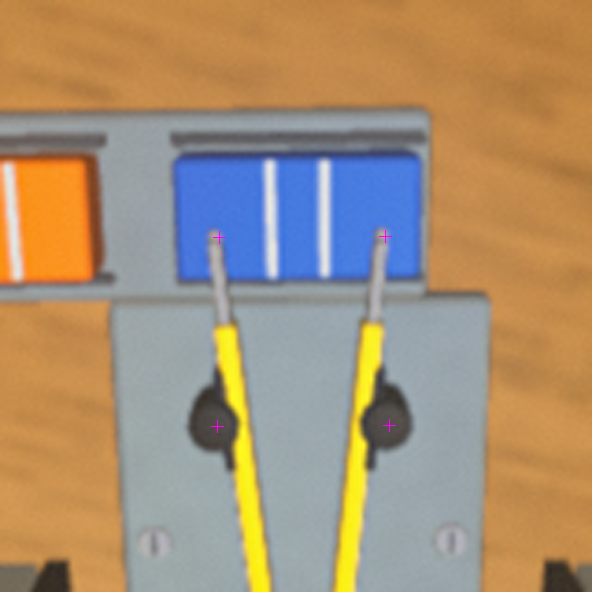

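The overlay hits both pads ((213,425) and (387,420)) and both points ((215,235) and (381,235)), with blue in the front bay, so the gap to hold is 12 mm. The keeper measures about 0 rad. Descending.

{"fn": "send_rows", "kwargs": {"deltas": [[[0,0,0.04],0],[[0,0,0.08],0],[[0,0,0.11],0],[[0,0,0.13],0],[[0,0,0.14],0]]}}

```text
clock: 7.05
tool_pos: [0.5967, 0.0795, 0.0855]
orientation: [180.0, 0.2, 15.2]
force: [-0.9, -1.0, 0.3]
opening: 0.0701
gripper_force: 0.0
```

{"fn": "send_rows", "kwargs": {"deltas": [[[0,0,0],0],[[0,0,0],0],[[0,0,0],0],[[0,0,0],0],[[0,0,0],0]], "gripper": 0.55}}

```text
clock: 7.47
tool_pos: [0.5987, 0.0804, 0.0893]
orientation: [-180.0, -0.1, 15.3]
force: [0.5, -0.1, 0.5]
opening: 0.0492
gripper_force: 1.2
```

{"fn": "send_rows", "kwargs": {"deltas": [[[0,0,0],0],[[0,0,0],0],[[0,0,0],0],[[0,0,0],0],[[0,0,0],0]], "gripper": 0.46}}

```text
clock: 7.88
tool_pos: [0.5986, 0.0802, 0.0884]
orientation: [-180.0, -0.1, 15.3]
force: [2.4, 0.9, 1.5]
opening: 0.0406
gripper_force: 3.4
```

{"fn": "send_rows", "kwargs": {"deltas": [[[0,0,0],0],[[0,0,0],0],[[0,0,0],0],[[0,0,0],0],[[0,0,0],0]], "gripper": 0.41}}

```text
clock: 8.3
tool_pos: [0.5988, 0.0804, 0.0884]
orientation: [-180.0, -0.1, 15.3]
force: [5.5, 1.4, 0.5]
opening: 0.0361
gripper_force: 4.7
```

{"fn": "send_rows", "kwargs": {"deltas": [[[0,0,0],0],[[0,0,0],0],[[0,0,0],0],[[0,0,0],0],[[0,0,0],0]], "gripper": 0.38}}

```text
clock: 8.72
tool_pos: [0.5989, 0.0804, 0.0884]
orientation: [-180.0, -0.1, 15.3]
force: [5.6, 2.2, 0.3]
opening: 0.0334
gripper_force: 5.3
```

Run:
```python
from h import *;from go import *
o=ctrl.get_obs();print(o["tool_pos"],o["orientation"],o["clock"],o["opening"],o["force"],o["gripper_force"])
s=ctrl.snapshot("wrist");save(s,"w6");u=proj(s,[st((131,y),.041,0)[:3] for y in(6,-6)]);print(u)
c=u.mean(0).astype(int);x0,y0=c-(70,60)
im=cv2.resize(s["color"][y0:y0+110,x0:x0+140],None,fx=5,fy=5,interpolation=cv2.INTER_CUBIC)
for q in u:cv2.drawMarker(im,tuple(int(v) for v in(q-(x0,y0))*5),(255,0,255),cv2.MARKER_CROSS,12,1)
cv2.imwrite("pics/w7.png",im[:,:,::-1])
```

```text
[0.59890599 0.08042003 0.08838331] [-1.79994424e+02 -1.15203684e-01  1.53051083e+01] 8.7167 0.03338996011095767 [5.62846033 2.17370203 0.2638737 ] 5.2784594893455505
[[269.48872475 202.59365185]
 [295.26470716 202.60075659]]
```

View pics/w7.png

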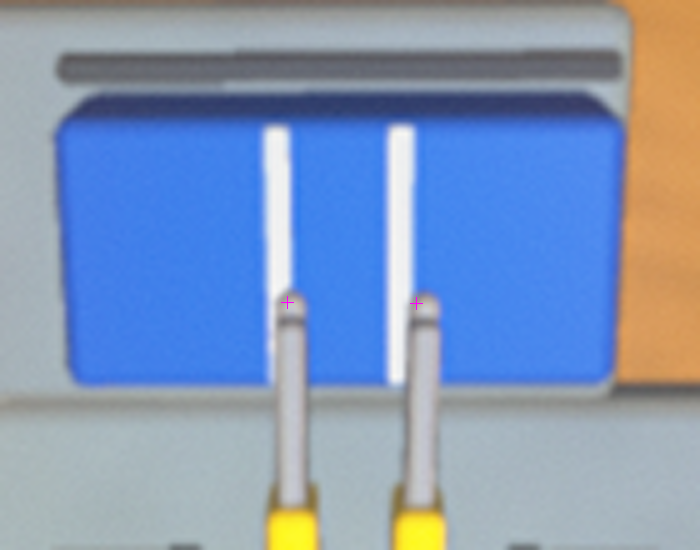

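The points (291,305) and (424,305) are 133 px apart against 129 px for 12 mm, so the gap is about 12.3 mm. The width of 33.4 mm agrees. Holding.

{"fn": "send_rows", "kwargs": {"deltas": [[[0,0,0],0],[[0,0,0],0],[[0,0,0],0],[[0,0,0],0],[[0,0,0],0]]}}

```text
clock: 9.18
tool_pos: [0.5989, 0.0804, 0.0884]
orientation: [-180.0, -0.1, 15.3]
force: [5.8, 1.9, 1.0]
opening: 0.0339
gripper_force: 5.3
```

{"fn": "send_rows", "kwargs": {"deltas": [[[0,0,0],0],[[0,0,0],0],[[0,0,0],0],[[0,0,0],0],[[0,0,0],0]]}}

```text
clock: 9.6
tool_pos: [0.5989, 0.0804, 0.0884]
orientation: [-180.0, -0.1, 15.3]
force: [5.1, 1.7, 1.1]
opening: 0.0334
gripper_force: 5.3
```

Run:
```python
from h import *
o=ctrl.get_obs();print(o["opening"],o["force"],o["gripper_force"],o["clock"])
if .032<o["opening"]<.035 and o["gripper_force"]>3: print(ctrl.close_job())
```

```text
0.03336253521987247 [5.07370431 1.68090553 1.11600729] 5.279090702533722 9.6
the job is handed in; nothing more can be done
None
```

I swung the keeper shut (about 0 rad in the side view) and squeezed the tweezers to about a 12 mm gap, matching the blue gauge block. I handed the job in at 9.6 s, still holding at about 5 N; no verdict came back.

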